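# Check the organiser's sliding lids and mark the one that binds

### The arm

A 7-joint arm with a two-finger parallel gripper is mounted at the origin on the work surface. World frame = base frame: x ahead of the robot, y to its left, z up, the work surface at z = 0. Lengths are in m, angles in rad, forces in N, time in s.
With the tool pointing down it reaches from about 0.4 to 0.875 m from the base axis. Payload 6.5 kg.
Tool frame: the origin (TCP) lies on the centre line of the jaws, within the pads' length; the fingertips stand 14 mm ahead of it and the grasp point (between the pads) lies 5 mm behind it; z points along the fingers, y is the direction in which the jaws open and shut (so a half turn about z gives the same grasp; the last joint's range is limited). The gripper opens to 88 mm and grips with 3 to 60 N. Pads are 18 mm wide; open, the fingers measure 123 mm over their backs; the gripper's body (75 mm by 187 mm) begins 45 mm behind the grasp point.
Start: joints at [1.204, 0.536, -0.004, 1.538, 0.003, 1.067, -0.071], TCP at [0.193, -0.621, 0.253] pointing down, gripper open.
Joint ranges: [-2.7, 2.7], [-0.37, 2.16], [-1.27, 1.26], [0.24, 2.4], [-1.31, 4.45], [0.19, 1.91], [-2.76, 2.76]. Speed limits (rad/s): [2.39, 2.39, 3.14, 3.14, 3.14, 3.14, 3.14].

### API

Orientations are given as [roll, pitch, yaw] about the fixed x, y, z axes, in that order (R = Rz(yaw) Ry(pitch) Rx(roll)).
In Python, from rig import telemetry, capture, ctrl, finder gives the robot as it stands. The module is installed in compiled form; this text tells all that it offers.
- The arm moves only by the tool step_arm, never from a script. Its argument "increments" is a list of rows, each a list of 5 numbers: the shift along the tool's x, y, z in mm, then the turn about the tool's z in rad, then the finger opening in mm, from 0 to 88.1. In form: [[dx, dy, dz, twist, jaw], ...]. A call has 1 to 5 rows; each row is the pose to reach, as a shift and turn from the pose measured when the call began, along the tool's axes at that moment; what a row does not reach only later rows make up. A row lasts 1/8 s, in which the tool goes at most 62.5 mm and 10.7 degrees, less where a joint would pass 70% of its speed; a pose out of reach is approached as far as the arm can. A call with a gripper value outside its range is refused whole. The fingers move at their own pace and stop on an object; "newtons" is the grip in N (left out, the last holds). Time passes only in rows, so rows that repeat a pose let the fingers close. It gives the time, the measured TCP pose, the force and the opening at its end, in the units of the state.
- telemetry.read_state(): the state, without advancing time (a new reading comes with each control period).
- capture(name): name is "scene" or "top" or "wrist"; returns a dict with "frame" (400x640x3 uint8, blue, green, red), "fovy" (degrees; the focal length in pixels is half the picture's height over the tangent of half this angle, whatever the lens; pixels are square), "cx", "cy" (the principal point, pixels), "k1" (the pictures are not rectified: a ray, as slopes to the right and down, at radius r is drawn at 1 + k1 r^2 times it, then the intrinsics apply), "rvec" (rotation vector, rad) and "tvec" (3), from world to camera coordinates, as OpenCV has them. Camera axes: x right, y down, z forward; pixel columns grow to the right and rows downward; lengths in m; the calibration is good to about 2 mm. A picture is of the moment at which its call begins. There is no depth.
- ctrl.job_done(): hands the job in, once; it reports no verdict.
Trained networks look in a picture, given as the dict that the camera call returned (one of the last four; its "shot" number tells which), for a name from the list of things; names that differ only in an ending like _2 or _b are one class to them, and where a whole thing is asked for, a point or a joint stands for the part that bears it (a point fixed in the world has none). Each returns a list of dicts, best first, with "score" (0 to 1); they miss things now and then, are a little off and sometimes report something else, mostly with a low value. They report only what shows in the picture. A call takes as long as a camera call.
- finder.search_frame(thing, picture): "point" ([column, row] in pixels, amid what is visible of it).
- finder.spot_point(thing, picture): "point" ([column, row] in pixels: a listed point, or the origin of a listed thing).
The state is a dict: "t": time; "joint_pos": joint angles; "qd": joint speeds; "effort": joint torques, N m; "ee_pos": TCP position; "tcp_rot": TCP orientation; "force": force on the tool from outside, world axes, zero at the start; "ft_torque": the same for the moment, N m; "finger_gap": opening from 0.0 (shut) to 1.0 (fully open).
Only numpy, scipy, OpenCV 4.12 (cv2) and the standard library are available. Lean on these libraries where they do the work, as an engineer would, in place of code of your own. Each camera call takes 0.05 s, during which the arm holds its last target. There are 200 camera calls.

### The job

One of the three sliding lids on the instrument organiser binds part-way. Try the lids in turn from the robot's left to its right, pushing each away from the robot as far as it will go: leave the two sound ones fully open, but slide the binding one fully shut again and then stand the out-of-use sign upright on the middle of its free flat top, behind the handle, with the sign's face square to the sliding direction (either face to the front). Leave the cast, the jar and the curing light as they are.

Things in the scene. Friction and masses are not known exactly. Their poses are not given: they have to be found in the camera images.
- organiser: Fixed low aluminium instrument organiser on the bench, 260 mm (its x) by 310 mm (its y), rails up to 64 mm high. Origin at the centre of its underside; +x points along the lids' opening direction, away from the robot; +y is towards the left lid. It may stand turned by up to about 12 degrees. Three wells lie side by side in its robot-side half, 100 mm apart in y (left +100, middle 0, right -100), each under a sliding lid; the rear half is a flat deck over which the lids run.
- left_lid (a joint): Travel of the left (robot's left, organiser +y) lid, in m: 0 fully shut, 0.100 fully open (slid along the organiser's +x, away from the robot). A sound lid runs the whole way against 1.5 to 2.5 N and stays where it is left; a binding lid runs the same until it stops dead somewhere between about 0.040 and 0.060, and still slides back freely. Lids may start up to 0.020 open. Nothing on the outside shows which one binds.
- middle_lid (a joint): Travel of the middle lid, in m: 0 fully shut, 0.100 fully open (slid along the organiser's +x, away from the robot). A sound lid runs the whole way against 1.5 to 2.5 N and stays where it is left; a binding lid runs the same until it stops dead somewhere between about 0.040 and 0.060, and still slides back freely. Lids may start up to 0.020 open. Nothing on the outside shows which one binds.
- right_lid (a joint): Travel of the right (organiser -y) lid, in m: 0 fully shut, 0.100 fully open (slid along the organiser's +x, away from the robot). A sound lid runs the whole way against 1.5 to 2.5 N and stays where it is left; a binding lid runs the same until it stops dead somewhere between about 0.040 and 0.060, and still slides back freely. Lids may start up to 0.020 open. Nothing on the outside shows which one binds.
- left_lid_handle (a point): Top centre of the left (robot's left, organiser +y) lid's handle: an upright black plastic fin 12 mm thick (along the sliding direction), 50 mm wide across it, standing 36 mm above the lid plate near its robot-side edge, 99.5 mm above the bench. Axes as the organiser's; moves with the lid.
- middle_lid_handle (a point): Top centre of the middle lid's handle: an upright black plastic fin 12 mm thick (along the sliding direction), 50 mm wide across it, standing 36 mm above the lid plate near its robot-side edge, 99.5 mm above the bench. Axes as the organiser's; moves with the lid.
- right_lid_handle (a point): Top centre of the right (organiser -y) lid's handle: an upright black plastic fin 12 mm thick (along the sliding direction), 50 mm wide across it, standing 36 mm above the lid plate near its robot-side edge, 99.5 mm above the bench. Axes as the organiser's; moves with the lid.
- left_lid_spot (a point): Middle of the free flat top of the left (robot's left, organiser +y) lid, 66 mm behind the handle's middle (organiser +x), 63.5 mm above the bench, where a sign stands. The white plastic lid plate is 124 mm (x) by 88 mm (y), 8 mm thick; the free area behind the handle is about 105 mm by 88 mm. Axes as the organiser's; moves with the lid.
- middle_lid_spot (a point): Middle of the free flat top of the middle lid, 66 mm behind the handle's middle (organiser +x), 63.5 mm above the bench, where a sign stands. The white plastic lid plate is 124 mm (x) by 88 mm (y), 8 mm thick; the free area behind the handle is about 105 mm by 88 mm. Axes as the organiser's; moves with the lid.
- right_lid_spot (a point): Middle of the free flat top of the right (organiser -y) lid, 66 mm behind the handle's middle (organiser +x), 63.5 mm above the bench, where a sign stands. The white plastic lid plate is 124 mm (x) by 88 mm (y), 8 mm thick; the free area behind the handle is about 105 mm by 88 mm. Axes as the organiser's; moves with the lid.
- sign: Loose out-of-use sign, 0.1 to 0.22 kg: dark steel foot 56 mm (its x) by 60 mm (its y), 10 mm thick, carrying an upright white plate 10 mm thick (x), 60 mm wide (y), up to 120 mm above the underside, with a black cross on both faces (the same from front and back). Origin at the centre of the foot's underside, z up. Stands on the bench at one side of the organiser; best pinched across the plate's 10 mm thickness near its top.
- cast: Bystander: loose plaster dental cast with teeth, 62 by 66 mm, 33 mm high; origin at the centre of its underside. Stands on the side of the organiser where the sign is not.
- jar: Bystander: loose round white jar, 72 mm across, 80 mm high; origin at the centre of its underside.
- curing_light: Bystander: loose black hand-held curing light lying on the bench, about 200 mm long (x), 30 mm wide, 30 mm high; origin under its body.

How it is judged:
On the way, in this order (a step that is already met when the one before it is completed fails the run):
1. the left lid has been run open, at least 36 mm, about as far as a binding lid can go (value of joint left_lid above 0.036 m), for 0.1 s.
2. the middle lid has been run open, at least 36 mm, about as far as a binding lid can go (value of joint middle_lid above 0.036 m), for 0.1 s.
3. the right lid has been run open, at least 36 mm, about as far as a binding lid can go (value of joint right_lid above 0.036 m), for 0.1 s.
At the end, for the whole second after the job is handed in: Two lids are over 94 mm open (of 100); the third, the binding one, is shut (under 6 mm) and the sign stands on it (height within 6 mm), within 18 mm of the middle of its free top, upright within 0.08 rad, square to the sliding direction within 0.2 rad, at rest (((value of joint left_lid below 0.006 m and value of joint each of middle_lid, right_lid above 0.094 m and horizontal distance between sign and left_lid_spot below 0.018 m and z of sign in the frame of left_lid_spot between -0.006 and 0.006 m) or (value of joint middle_lid below 0.006 m and value of joint each of left_lid, right_lid above 0.094 m and horizontal distance between sign and middle_lid_spot below 0.018 m and z of sign in the frame of middle_lid_spot between -0.006 and 0.006 m) or (value of joint right_lid below 0.006 m and value of joint each of left_lid, middle_lid above 0.094 m and horizontal distance between sign and right_lid_spot below 0.018 m and z of sign in the frame of right_lid_spot between -0.006 and 0.006 m)) and angle between sign's own z axis and vertical below 0.08 rad and angle between the x axis of sign and the x axis of organiser, either way round below 0.2 rad and linear speed of sign below 0.02 m/s); the robot touches nothing.
It fails at once if the cast is shifted more than 25 mm (distance of cast from where it was at the start of the episode above 0.025 m).
It fails at once if the jar is shifted more than 25 mm (distance of jar from where it was at the start of the episode above 0.025 m).
It fails at once if the curing light is shifted more than 25 mm (distance of curing_light from where it was at the start of the episode above 0.025 m).
It fails at once if the sign is knocked over or tipped beyond 0.8 rad (angle between sign's own z axis and vertical above 0.8 rad).
It also fails if it takes over 72 s, if anything falls off the work surface, if the arm or the gripper's body presses on something with over 40 N, if the wrist force passes 120 N, or if a joint passes its speed limit or range.

## Working session

There is one attempt and no reset: what is moved stays moved. The work goes in short steps, Python scripts to look and compute and a tool call to move; the robot and the scene stay as the last step left them, time stands still between calls to the robot, and variables do not carry over. Pictures are saved under pics/ and viewed, about 8 in all and at most 12, crops included, and the job is handed in when it is done.

Besides the shell and the picture viewer there is one more tool, called by a JSON object that holds its "api" and its "payload". step_arm: Moves the arm, as the interface text tells. Its arguments: {"type":"object","properties":{"increments":{"type":"array","items":{"type":"array","items":{"type":"number"}}},"newtons":{"type":"number"}},"required":["increments"]}

```bash
mkdir -p pics; cat > h.py <<'E'
import numpy as np, cv2
from rig import telemetry, capture, ctrl, finder
from scipy.spatial.transform import Rotation as Rn
def K(p):
    f=200/np.tan(np.radians(p['fovy'])/2); return np.array([[f,0,p['cx']],[0,f,p['cy']],[0,0,1.]]), np.array([p['k1'],0,0,0,0.])
def w(p,px,z):
    k,d=K(p); u=cv2.undistortPointsIter(np.array([[px]],float),k,d,None,None,(3,50,1e-9))[0,0]
    R=cv2.Rodrigues(np.array(p['rvec'],float))[0]; t=np.array(p['tvec'],float).ravel()
    c=-R.T@t; r=R.T@np.array([u[0],u[1],1]); return c+r*(z-c[2])/r[2]
def proj(p,X):
    k,d=K(p); return cv2.projectPoints(np.array(X,float).reshape(-1,1,3),np.array(p['rvec'],float),np.array(p['tvec'],float),k,d)[0][:,0]
Z=dict(left_lid_handle=.0995,middle_lid_handle=.0995,right_lid_handle=.0995,left_lid_spot=.0635,middle_lid_spot=.0635,right_lid_spot=.0635,sign=0,cast=0,jar=0,curing_light=0,organiser=0)
def look(p,names=Z,z={}):
    for n in names:
        for r in finder.spot_point(n,p)[:1]:
            print(n,np.round(r['point'],1),round(r['score'],2),np.round(w(p,r['point'],z.get(n,Z[n])),4))
def st():
    s=telemetry.read_state(); print({k:np.round(s[k],3).tolist() for k in('t','ee_pos','tcp_rot','force','finger_gap')}); return s
E
python3 - <<'E'
from h import *
s=st()
for c in('scene','top'):
    p=capture(c); cv2.imwrite(f'pics/{c}0.png',p['frame']); print(c); look(p)
E
```

```text
{'t': 0.0, 'ee_pos': [0.192, -0.62, 0.252], 'tcp_rot': [-3.14, 0.0, 0.301], 'force': [0.636, -0.203, 0.322], 'finger_gap': 1.001}
scene
left_lid_handle [332.7 184.9] 0.84 [0.503  0.1141 0.0995]
middle_lid_handle [302.4 189.1] 0.65 [0.4891 0.014  0.0995]
right_lid_handle [272.1 191.2] 0.77 [ 0.463  -0.0791  0.0995]
left_lid_spot [335.6 202.4] 0.86 [0.5518 0.1021 0.0635]
middle_lid_spot [308.8 207.3] 0.97 [0.5449 0.0124 0.0635]
right_lid_spot [273.7 215.5] 0.96 [ 0.5457 -0.1042  0.0635]
cast [190.7 236.4] 0.81 [ 0.4622 -0.3525 -0.    ]
jar [196.7 280.8] 0.79 [ 0.6791 -0.3779  0.    ]
curing_light [428.2 222.6] 0.63 [0.6911 0.3688 0.    ]
organiser [310.9 232.1] 0.75 [0.5885 0.0007 0.    ]
top
left_lid_handle [271.8 209.7] 0.79 [0.4948 0.1121 0.0995]
middle_lid_handle [310.6 208.3] 0.95 [0.4986 0.0148 0.0995]
right_lid_handle [353.1 224.4] 0.91 [ 0.4587 -0.0912  0.0995]
left_lid_spot [277.5 188.6] 0.86 [0.5526 0.102  0.0635]
middle_lid_spot [314.  185.7] 0.9 [0.5603 0.0071 0.0635]
right_lid_spot [354.5 192.5] 0.83 [ 0.5427 -0.0977  0.0635]
sign [185.7 221.8] 0.8 [0.4687 0.3586 0.    ]
cast [449.7 217.7] 0.63 [ 0.4819 -0.3576  0.    ]
jar [452.7 149.5] 0.75 [ 0.6689 -0.3718  0.    ]
curing_light [183.7 143.3] 0.9 [0.6874 0.3724 0.    ]
organiser [320.7 179. ] 0.78 [ 0.587 -0.01   0.   ]
```

```bash
python3 - <<'E'
import cv2
a=cv2.imread('pics/top0.png')[100:270,140:500]; b=cv2.imread('pics/scene0.png')[130:330,130:500]
cv2.imwrite('pics/both0.png',cv2.vconcat([cv2.resize(a,(640,302)),cv2.resize(b,(550,297)) if 0 else cv2.resize(b,(640,298))]))
E
```

```text
(no output)
```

View pics/both0.png

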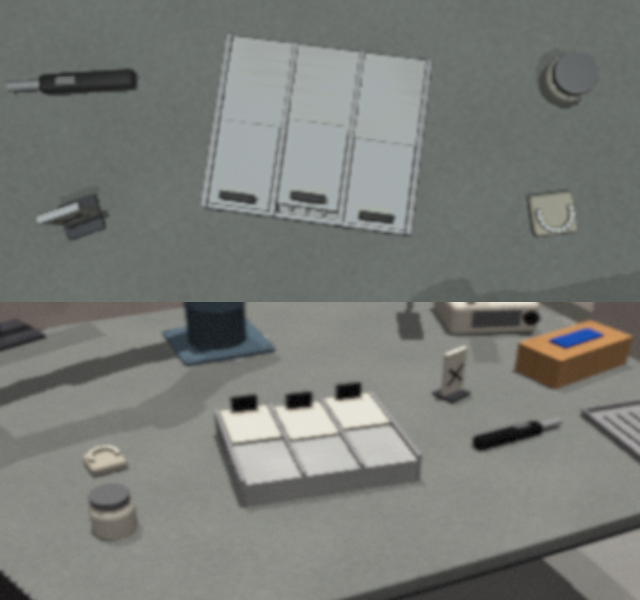

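Crops of both cameras: top view (upper half) shows the organiser turned slightly clockwise, corners at crop px (228,37),(430,60),(410,234),(204,207). The sign is on the left at (80,215), the light above it, and the jar and cast are on the right. The middle lid starts slightly open.

```bash
cat >> h.py <<'E'
def goto(xyz,yaw):
    s=telemetry.read_state(); R=Rn.from_euler('xyz',s['tcp_rot']).as_matrix()
    d=R.T@(np.array(xyz)-s['ee_pos'])*1000; dy=(s['tcp_rot'][2]-yaw+np.pi/2)%np.pi-np.pi/2
    print('inc',np.round(d,1),'twist',round(dy,3),'rows',np.ceil(max(np.linalg.norm(d)/62.5,abs(dy)/.187)))
E
python3 - <<'E'
from h import *
p=capture('top')
c=[w(p,(140+a/1.7778,100+b/1.7778),.064)[:2] for a,b in((228,37),(430,60),(410,234),(204,207))]
c=np.array(c); print(np.round(c,3))
print('sides',[round(np.linalg.norm(c[i]-c[(i+1)%4]),3) for i in range(4)],'centre',c.mean(0))
for a,b in((2,1),(3,0)):print('yaw x',np.arctan2(*(c[b]-c[a])[::-1]))
for a,b in((1,0),(2,3)):v=c[b]-c[a];print('yaw y',np.arctan2(-v[0],v[1]))
goto((.49,.113,.2),1.44)
cv2.imwrite('pics/sign.png',cv2.resize(p['frame'][195:250,150:220],None,fx=8,fy=8,interpolation=cv2.INTER_CUBIC))
E
```

```text
[[ 0.733  0.129]
 [ 0.698 -0.17 ]
 [ 0.442 -0.138]
 [ 0.48   0.16 ]]
sides [np.float64(0.302), np.float64(0.258), np.float64(0.301), np.float64(0.255)] centre [ 0.5882935  -0.00490141]
yaw x -0.12581188542898628
yaw x -0.12191156498259292
yaw y -0.1186211676855399
yaw y -0.126824419108649
inc [ 501.5 -612.7   52.7] twist -1.139 rows 13.0
```

View pics/sign.png

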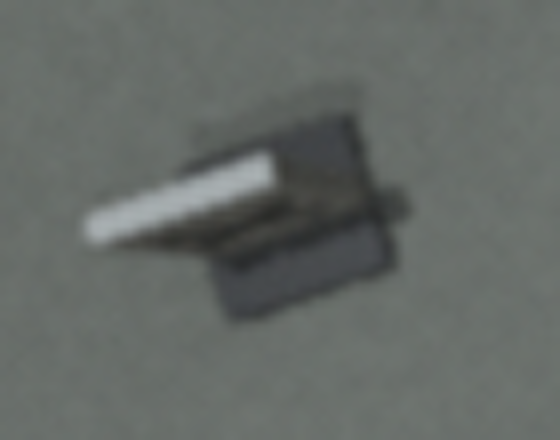

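The sign's white plate top runs from (85,228) to (275,165) in this crop, so its yaw is about +0.32 rad. The organiser is at (0.588,-0.005) with yaw -0.123. Moving over the left handle now.

{"api": "step_arm", "payload": {"increments": [[40,-48,0,-0.15,60],[80,-97,0,-0.3,60],[120,-146,0,-0.45,60],[160,-195,10,-0.6,60],[195,-240,20,-0.75,60]], "newtons": 15}}

```text
t: 1.88
ee_pos: [0.3086, -0.3321, 0.233]
tcp_rot: [3.14, 0.0, 1.056]
force: [1.5, -0.4, -0.4]
finger_gap: 0.684
```

```bash
python3 -c "
from h import *
st();goto((.49,.113,.2),1.448)"
```

```text
{'t': 1.875, 'ee_pos': [0.309, -0.332, 0.233], 'tcp_rot': [3.14, 0.0, 1.056], 'force': [1.483, -0.429, -0.421], 'finger_gap': 0.684}
inc [476.7 -61.3  32.6] twist -0.392 rows 8.0
```

{"api": "step_arm", "payload": {"increments": [[60,-8,0,-0.1,60],[120,-16,5,-0.2,60],[180,-24,10,-0.3,60],[240,-31,15,-0.39,60],[290,-37,20,-0.39,60]]}}

```text
t: 2.5
ee_pos: [0.42, -0.0594, 0.213]
tcp_rot: [3.139, 0.001, 1.448]
force: [0.3, -0.9, 0.6]
finger_gap: 0.681
```

```bash
python3 -c "
from h import *
goto((.49,.113,.2),1.448)"
```

```text
inc [179.7  48.3  13. ] twist -0.0 rows 3.0
```

{"api": "step_arm", "payload": {"increments": [[60,16,5,0,60],[120,32,10,0,60],[180,48,13,0,60],[180,48,13,0,60]]}}

```text
t: 3.0
ee_pos: [0.4905, 0.119, 0.2003]
tcp_rot: [3.138, -0.003, 1.455]
force: [-0.6, -0.8, 0.5]
finger_gap: 0.683
```

```bash
python3 - <<'E'
from h import *
st()
p=capture('wrist'); look(p,['left_lid_handle','middle_lid_handle','right_lid_handle'])
cv2.imwrite('pics/w1.png',p['frame'])
E
```

```text
{'t': 3.0, 'ee_pos': [0.491, 0.119, 0.2], 'tcp_rot': [3.138, -0.003, 1.455], 'force': [-0.552, -0.831, 0.454], 'finger_gap': 0.683}
left_lid_handle [326.4 212.3] 0.59 [0.4937 0.1134 0.0995]
middle_lid_handle [339.  308.9] 0.95 [0.4948 0.0132 0.0995]
```

View pics/w1.png

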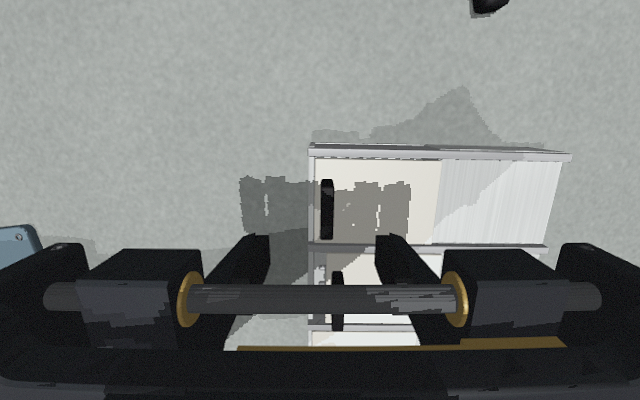

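The wrist view shows the left fin at (326,212), between the open fingers, with the middle fin at (339,309). Descending and gripping.

{"api": "step_arm", "payload": {"increments": [[-5,4,55,0.005,50],[-5,4,110,0.005,50],[-5,4,113,0.005,20],[-5,4,113,0.005,0],[-5,4,113,0.005,0]], "newtons": 20}}

```text
t: 3.82
ee_pos: [0.4946, 0.1058, 0.0891]
tcp_rot: [3.136, 0.001, 1.44]
force: [0.2, -0.7, -0.2]
finger_gap: 0.253
```

```bash
python3 -c "
from h import *
s=st();d=100*np.array([np.cos(.123),-np.sin(.123),0])/1000
goto(s['ee_pos']+d,s['tcp_rot'][2])"
```

```text
{'t': 3.825, 'ee_pos': [0.495, 0.106, 0.089], 'tcp_rot': [3.136, 0.001, 1.44], 'force': [0.247, -0.716, -0.233], 'finger_gap': 0.253}
inc [  0.8 100.    0.6] twist 0.0 rows 2.0
```

{"api": "step_arm", "payload": {"increments": [[0,0,0,0,0],[0,0,0,0,0],[0,15,0,0,0],[0,30,0,0,0],[0,38,0,0,0]]}}

```text
t: 4.45
ee_pos: [0.5334, 0.1007, 0.0904]
tcp_rot: [3.134, 0.001, 1.439]
force: [-2.0, -0.8, 8.3]
finger_gap: 0.137
```

{"api": "step_arm", "payload": {"increments": [[0,12,0,0,0],[0,24,0,0,0],[0,24,0,0,0]]}}

```text
t: 4.82
ee_pos: [0.5586, 0.0974, 0.0905]
tcp_rot: [3.133, 0.001, 1.439]
force: [1.8, -0.9, -2.4]
finger_gap: 0.134
```

{"api": "step_arm", "payload": {"increments": [[0,12,0,0,0],[0,24,0,0,0],[0,36,0,0,0],[0,42,0,0,0],[0,42,0,0,0]]}}

```text
t: 5.45
ee_pos: [0.5915, 0.093, 0.0901]
tcp_rot: [-3.132, 0.006, 1.441]
force: [-29.8, 0.6, 24.1]
finger_gap: 0.134
```

Left lid is sound: it ran to the end stop, about 98 mm. Releasing.

{"api": "step_arm", "payload": {"increments": [[0,0,0,0,50],[0,0,0,0,50],[0,0,0,0,50],[0,0,-40,0,50],[0,0,-60,0,50]]}}

```text
t: 6.08
ee_pos: [0.5936, 0.0935, 0.152]
tcp_rot: [-3.136, 0.005, 1.44]
force: [0.5, 0.5, 0.1]
finger_gap: 0.566
```

```bash
python3 - <<'E'
from h import *
st()
p=capture('top'); look(p,['left_lid_handle','middle_lid_handle','left_lid_spot'])
p=capture('wrist'); look(p,['middle_lid_handle'])
goto((.4965,.0135,.14),1.448)
E
```

```text
{'t': 6.075, 'ee_pos': [0.594, 0.093, 0.152], 'tcp_rot': [-3.136, 0.005, 1.44], 'force': [0.519, 0.495, 0.085], 'finger_gap': 0.566}
middle_lid_handle [449.2 217.4] 0.32 [ 0.4768 -0.3291  0.0995]
left_lid_spot [317.7 180.1] 0.64 [ 0.575  -0.0025  0.0635]
inc [-91.  -83.6  10.3] twist -0.007 rows 2.0
```

{"api": "step_arm", "payload": {"increments": [[-45,-42,5,0,60],[-91,-84,10,0,60],[-91,-84,10,0,60]]}}

```text
t: 6.75
ee_pos: [0.491, 0.0095, 0.1382]
tcp_rot: [-3.124, 0.011, 1.437]
force: [0.8, -1.0, -0.2]
finger_gap: 0.68
```

```bash
python3 - <<'E'
from h import *
st()
p=capture('wrist'); look(p,['middle_lid_handle','left_lid_handle','middle_lid_spot'])
goto((.4965,.0135,.088),1.448)
E
```

```text
{'t': 6.75, 'ee_pos': [0.491, 0.01, 0.138], 'tcp_rot': [-3.124, 0.011, 1.437], 'force': [0.835, -0.976, -0.159], 'finger_gap': 0.68}
middle_lid_handle [329.1 230.7] 0.66 [0.4947 0.0112 0.0995]
left_lid_handle [481.5  63.5] 0.7 [0.5914 0.0995 0.0995]
middle_lid_spot [412.8 211.2] 0.62 [0.5592 0.0039 0.0635]
inc [-0.9 -0.1 52.4] twist -0.006 rows 1.0
```

{"api": "step_arm", "payload": {"increments": [[0,0,50,0,50],[0,0,50,0,20],[0,0,50,0,0],[0,0,50,0,0],[0,0,50,0,0]]}}

```text
t: 7.58
ee_pos: [0.4972, 0.0145, 0.0914]
tcp_rot: [-3.133, 0.005, 1.442]
force: [-2.0, 0.4, 0.8]
finger_gap: 0.141
```

{"api": "step_arm", "payload": {"increments": [[0,0,0,0,0],[0,0,0,0,0]]}}

```text
t: 7.82
ee_pos: [0.4972, 0.0146, 0.0914]
tcp_rot: [-3.133, 0.005, 1.441]
force: [0.2, 0.4, -3.9]
finger_gap: 0.134
```

{"api": "step_arm", "payload": {"increments": [[0,12,0,0,0],[0,24,0,0,0],[0,30,0,0,0]]}}

```text
t: 8.2
ee_pos: [0.5265, 0.0106, 0.0912]
tcp_rot: [-3.13, 0.006, 1.441]
force: [-16.3, 2.2, 19.0]
finger_gap: 0.133
```

{"api": "step_arm", "payload": {"increments": [[0,10,0,0,0],[0,20,0,0,0],[0,20,0,0,0]]}}

```text
t: 8.57
ee_pos: [0.5335, 0.0096, 0.0892]
tcp_rot: [-3.103, 0.012, 1.443]
force: [-38.0, 4.4, 35.3]
finger_gap: 0.291
```

Middle binds: it stopped dead about 45 mm open. Backing off and sliding it shut.

{"api": "step_arm", "payload": {"increments": [[0,-5,0,0,0],[0,-8,0,0,0],[0,-8,0,0,0]]}}

```text
t: 8.95
ee_pos: [0.526, 0.0106, 0.0892]
tcp_rot: [-3.104, 0.012, 1.443]
force: [-1.1, 1.2, -6.7]
finger_gap: 0.14
```

{"api": "step_arm", "payload": {"increments": [[0,-12,0,0,0],[0,-24,0,0,0],[0,-36,0,0,0],[0,-40,0,0,0],[0,-40,0,0,0]]}}

```text
t: 9.57
ee_pos: [0.4833, 0.0163, 0.0895]
tcp_rot: [-3.099, 0.012, 1.443]
force: [-0.5, 3.9, -24.9]
finger_gap: 0.139
```

{"api": "step_arm", "payload": {"increments": [[0,-6,0,0,0],[0,-8,0,0,0],[0,-8,0,0,0]]}}

```text
t: 9.95
ee_pos: [0.4801, 0.0166, 0.0903]
tcp_rot: [-3.109, 0.01, 1.442]
force: [15.8, -0.1, -31.2]
finger_gap: 0.133
```

Hit the shut stop (force +16 N in x). Releasing and going to the right lid.

{"api": "step_arm", "payload": {"increments": [[0,0,0,0,50],[0,0,0,0,50],[0,0,0,0,50],[0,0,-40,0,60],[0,0,-55,0,60]]}}

```text
t: 10.58
ee_pos: [0.4827, 0.0172, 0.1471]
tcp_rot: [-3.111, 0.009, 1.443]
force: [0.9, -0.9, 0.1]
finger_gap: 0.672
```

```bash
python3 - <<'E'
from h import *
st()
goto((.46,-.088,.138),1.448)
E
```

```text
{'t': 10.575, 'ee_pos': [0.483, 0.017, 0.147], 'tcp_rot': [-3.111, 0.009, 1.443], 'force': [0.9, -0.921, 0.147], 'finger_gap': 0.672}
inc [-107.1   -8.8   10.4] twist -0.005 rows 2.0
```

{"api": "step_arm", "payload": {"increments": [[-55,-5,0,0,60],[-107,-9,10,0,60],[-107,-9,10,0,60]]}}

```text
t: 10.95
ee_pos: [0.4578, -0.0922, 0.1376]
tcp_rot: [-3.109, 0.012, 1.435]
force: [0.5, 0.1, 0.4]
finger_gap: 0.681
```

```bash
python3 - <<'E'
from h import *
p=capture('wrist'); look(p,['right_lid_handle','middle_lid_handle'])
st()
goto((.46,-.088,.089),1.448)
E
```

```text
right_lid_handle [336.8 224.7] 0.74 [ 0.4665 -0.0866  0.0995]
middle_lid_handle [337.9  53.1] 0.56 [0.4793 0.0131 0.0995]
{'t': 11.1, 'ee_pos': [0.46, -0.087, 0.138], 'tcp_rot': [-3.111, 0.009, 1.443], 'force': [0.391, 0.136, 0.283], 'finger_gap': 0.682}
inc [-0.7  1.7 49.5] twist -0.005 rows 1.0
```

{"api": "step_arm", "payload": {"increments": [[-1,5,48,0,60],[-1,5,48,0,20],[-1,5,48,0,0],[-1,5,48,0,0],[-1,5,48,0,0]]}}

```text
t: 11.72
ee_pos: [0.4639, -0.0888, 0.0914]
tcp_rot: [-3.113, 0.009, 1.443]
force: [-0.8, -0.4, -0.9]
finger_gap: 0.252
```

{"api": "step_arm", "payload": {"increments": [[0,0,0,0,0],[0,0,0,0,0],[0,10,0,0,0],[0,22,0,0,0],[0,34,0,0,0]]}}

```text
t: 12.35
ee_pos: [0.4989, -0.0935, 0.0918]
tcp_rot: [-3.114, 0.01, 1.443]
force: [-1.5, -1.1, 15.0]
finger_gap: 0.132
```

{"api": "step_arm", "payload": {"increments": [[0,12,0,0,0],[0,24,0,0,0],[0,34,0,0,0],[0,34,0,0,0]]}}

```text
t: 12.85
ee_pos: [0.5347, -0.0983, 0.092]
tcp_rot: [-3.118, 0.01, 1.443]
force: [1.2, -2.1, 7.8]
finger_gap: 0.134
```

{"api": "step_arm", "payload": {"increments": [[0,12,0,0,0],[0,24,0,0,0],[0,34,0,0,0],[0,39,0,0,0],[0,39,0,0,0]]}}

```text
t: 13.48
ee_pos: [0.5655, -0.1024, 0.0906]
tcp_rot: [-3.099, 0.013, 1.443]
force: [-26.7, 3.0, 29.0]
finger_gap: 0.139
```

{"api": "step_arm", "payload": {"increments": [[0,0,0,0,50],[0,0,0,0,50],[0,0,0,0,50],[0,0,-50,0,60],[0,0,-100,0,60]]}}

```text
t: 14.1
ee_pos: [0.5699, -0.1016, 0.1913]
tcp_rot: [-3.098, 0.013, 1.443]
force: [1.4, 0.3, -0.2]
finger_gap: 0.67
```

```bash
python3 - <<'E'
from h import *
st()
goto((.43,.33,.24),1.57+.32)
E
```

```text
{'t': 14.1, 'ee_pos': [0.57, -0.102, 0.191], 'tcp_rot': [-3.098, 0.013, 1.443], 'force': [1.387, 0.303, -0.234], 'finger_gap': 0.67}
inc [ 409.6 -195.9  -45.6] twist -0.447 rows 8.0
```

{"api": "step_arm", "payload": {"increments": [[40,-20,-30,0,70],[90,-40,-60,-0.1,70],[150,-65,-60,-0.2,70],[205,-90,-60,-0.3,70],[260,-115,-60,-0.4,70]]}}

```text
t: 14.72
ee_pos: [0.4915, 0.1733, 0.2532]
tcp_rot: [-3.098, -0.005, 1.845]
force: [1.1, 0.1, 0.2]
finger_gap: 0.794
```

```bash
python3 - <<'E'
from h import *
st()
goto((.46,.35,.25),1.57+.32)
p=capture('top'); look(p,['sign','left_lid_handle','middle_lid_handle','right_lid_handle'])
p=capture('scene'); look(p,['sign'])
E
```

```text
{'t': 14.725, 'ee_pos': [0.491, 0.173, 0.253], 'tcp_rot': [-3.098, -0.005, 1.845], 'force': [1.121, 0.138, 0.199], 'finger_gap': 0.794}
inc [178.6  17.8   3.3] twist -0.045 rows 3.0
sign [185.2 223.4] 0.78 [0.4643 0.3598 0.    ]
left_lid_handle [280.4 171.5] 0.95 [0.5918 0.0917 0.0995]
middle_lid_handle [310.5 215.3] 0.7 [0.4811 0.0149 0.0995]
right_lid_handle [356.5 181.6] 0.93 [ 0.5662 -0.1004  0.0995]
sign [389.5 193.2] 0.82 [0.4786 0.3506 0.    ]
```

{"api": "step_arm", "payload": {"increments": [[60,6,0,0,70],[120,12,0,-0.04,70],[178,17,0,-0.04,70],[178,17,0,-0.04,70]]}}

```text
t: 15.58
ee_pos: [0.4599, 0.3499, 0.2527]
tcp_rot: [-3.097, -0.009, 1.885]
force: [-0.1, -0.7, -0.3]
finger_gap: 0.794
```

```bash
python3 - <<'E'
from h import *
st()
p=capture('wrist'); look(p,['sign'])
cv2.imwrite('pics/w2.png',p['frame'])
E
```

```text
{'t': 15.575, 'ee_pos': [0.46, 0.35, 0.253], 'tcp_rot': [-3.097, -0.009, 1.885], 'force': [-0.072, -0.666, -0.302], 'finger_gap': 0.794}
sign [340.3 169.5] 0.55 [0.4707 0.3623 0.    ]
```

View pics/w2.png

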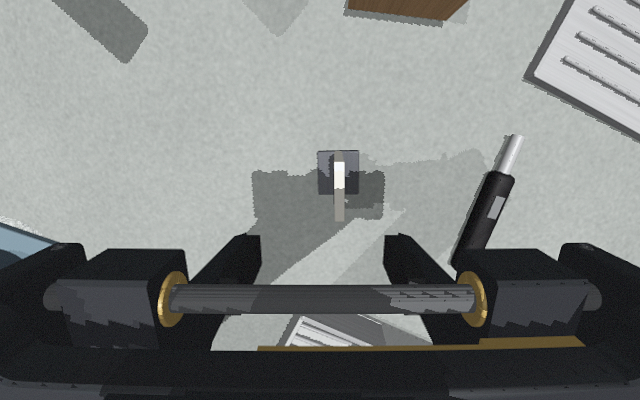

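The foot is at px 317–359 × 151–193 and the plate top at 334–344 × 162–221. It is parallel to the jaw plane, so the yaw matches. Computing the plate-top centre.

```bash
python3 - <<'E'
from h import *
p=capture('wrist')
a=w(p,(339.5,162),.12);b=w(p,(339,221),.12);print(a,b,(a+b)/2,np.arctan2(-(a-b)[0],(a-b)[1]), w(p,(338,172),.01))
st(); c=(a+b)/2; goto((c[0],c[1],.105),1.885)
E
```

```text
[0.4620161 0.3811281 0.12     ] [0.48027966 0.32511134 0.12      ] [0.47114788 0.35311972 0.12      ] 0.3151699872185376 [0.47089256 0.35352429 0.01      ]
{'t': 15.725, 'ee_pos': [0.463, 0.344, 0.252], 'tcp_rot': [-3.096, -0.004, 1.877], 'force': [0.396, -0.553, 0.183], 'finger_gap': 0.795}
inc [  5.7  17.3 146.5] twist -0.008 rows 3.0
```

{"api": "step_arm", "payload": {"increments": [[6,15,50,0,70],[6,16,95,0,70],[6,16,95,0,60]]}}

```text
t: 16.1
ee_pos: [0.4717, 0.3495, 0.1536]
tcp_rot: [-3.09, -0.001, 1.873]
force: [0.0, 0.5, 0.2]
finger_gap: 0.703
```

```bash
python3 - <<'E'
from h import *
st(); goto((.471,.3535,.1),1.885)
E
```

```text
{'t': 16.1, 'ee_pos': [0.472, 0.349, 0.154], 'tcp_rot': [-3.09, -0.001, 1.873], 'force': [0.043, 0.466, 0.165], 'finger_gap': 0.703}
inc [ 4.   3.3 53.5] twist -0.012 rows 1.0
```

{"api": "step_arm", "payload": {"increments": [[4,3,30,-0.01,60],[4,3,54,-0.01,60],[4,3,54,-0.01,40],[4,3,54,-0.01,20],[4,3,54,-0.01,20]]}}

```text
t: 16.73
ee_pos: [0.4717, 0.3539, 0.1013]
tcp_rot: [-3.093, -0.002, 1.883]
force: [-0.1, 0.1, 0.1]
finger_gap: 0.361
```

{"api": "step_arm", "payload": {"increments": [[0,0,0,0,0],[0,0,0,0,0],[0,0,0,0,0],[0,0,0,0,0]], "newtons": 20}}

```text
t: 17.23
ee_pos: [0.4723, 0.3543, 0.1018]
tcp_rot: [-3.094, -0.003, 1.883]
force: [0.6, -0.4, 4.8]
finger_gap: 0.115
```

{"api": "step_arm", "payload": {"increments": [[0,0,-40,0,0],[0,0,-90,0,0],[0,0,-130,0,0],[0,0,-130,0,0]]}}

```text
t: 17.73
ee_pos: [0.4791, 0.357, 0.2342]
tcp_rot: [-3.098, -0.004, 1.882]
force: [-0.0, 0.3, -1.7]
finger_gap: 0.114
```

```bash
python3 - <<'E'
from h import *
st(); goto((.5455,.004,.232),1.571-.123)
E
```

```text
{'t': 17.725, 'ee_pos': [0.479, 0.357, 0.234], 'tcp_rot': [-3.098, -0.004, 1.882], 'force': [-0.039, 0.303, -1.731], 'finger_gap': 0.114}
inc [-356.3  -45.     2.7] twist 0.434 rows 6.0
```

{"api": "step_arm", "payload": {"increments": [[-40,-5,0,0.08,0],[-90,-11,0,0.16,0],[-140,-18,0,0.24,0],[-190,-24,0,0.32,0],[-240,-30,0,0.4,0]]}}

```text
t: 18.35
ee_pos: [0.5231, 0.1171, 0.2326]
tcp_rot: [-3.097, 0.014, 1.48]
force: [0.1, 0.3, -2.2]
finger_gap: 0.113
```

```bash
python3 - <<'E'
from h import *
st(); goto((.5455,.004,.22),1.571-.123)
E
```

```text
{'t': 18.35, 'ee_pos': [0.523, 0.117, 0.233], 'tcp_rot': [-3.097, 0.014, 1.48], 'force': [0.131, 0.258, -2.198], 'finger_gap': 0.113}
inc [-110.4   33.2   12.7] twist 0.032 rows 2.0
```

{"api": "step_arm", "payload": {"increments": [[-40,12,4,0.03,0],[-80,24,8,0.03,0],[-110,33,12,0.03,0],[-110,33,12,0.03,0]]}}

```text
t: 18.85
ee_pos: [0.5442, 0.0009, 0.2184]
tcp_rot: [-3.093, 0.018, 1.445]
force: [0.8, 0.4, -1.7]
finger_gap: 0.111
```

```bash
python3 - <<'E'
from h import *
st()
p=capture('top'); look(p,['middle_lid_handle','middle_lid_spot','sign'],{'sign':.119})
p=capture('wrist'); look(p,['middle_lid_handle','left_lid_handle','sign'],{'sign':.119})
cv2.imwrite('pics/w3.png',p['frame'])
E
```

```text
{'t': 18.85, 'ee_pos': [0.544, 0.001, 0.218], 'tcp_rot': [-3.093, 0.018, 1.445], 'force': [0.825, 0.372, -1.701], 'finger_gap': 0.111}
middle_lid_handle [259.3 200.7] 0.81 [0.4794 0.0104 0.0995]
left_lid_handle [367.6  85.5] 0.64 [0.5884 0.0997 0.0995]
sign [321.1 201.2] 0.71 [0.5394 0.0096 0.119 ]
```

View pics/w3.png

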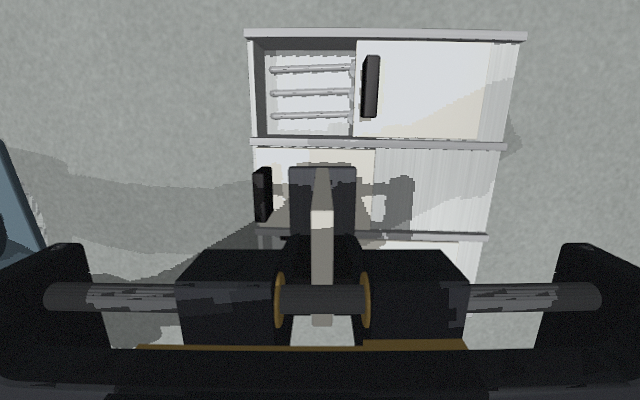

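The sign is held over the middle lid, with its foot at px 288–356 × 167–235. The middle fin is at (262,195), so the lid is shut. Lowering.

```bash
python3 - <<'E'
from h import *
st(); goto((.546,.004,.172),1.571-.123)
E
```

```text
{'t': 19.25, 'ee_pos': [0.545, 0.005, 0.221], 'tcp_rot': [-3.097, 0.016, 1.452], 'force': [0.201, 0.607, -1.336], 'finger_gap': 0.112}
inc [-0.5  3.  48.7] twist 0.004 rows 1.0
```

{"api": "step_arm", "payload": {"increments": [[0,1,16,0,0],[0,2,32,0,0],[0,3,46,0,0],[0,3,48,0,0],[0,3,48,0,0]]}}

```text
t: 19.88
ee_pos: [0.5461, 0.0046, 0.1726]
tcp_rot: [-3.097, 0.015, 1.452]
force: [-0.8, 0.0, -1.0]
finger_gap: 0.112
```

{"api": "step_arm", "payload": {"increments": [[0,0,2,0,0],[0,0,4,0,0],[0,0,4,0,0]]}}

```text
t: 20.25
ee_pos: [0.5459, 0.0045, 0.1686]
tcp_rot: [-3.097, 0.016, 1.452]
force: [0.1, -0.6, -1.1]
finger_gap: 0.11
```

{"api": "step_arm", "payload": {"increments": [[0,0,2,0,0],[0,0,3,0,0],[0,0,3,0,0]]}}

```text
t: 20.62
ee_pos: [0.5461, 0.0043, 0.1661]
tcp_rot: [-3.098, 0.016, 1.451]
force: [-1.8, -1.0, 3.9]
finger_gap: 0.113
```

{"api": "step_arm", "payload": {"increments": [[0,0,1,0,0],[0,0,2,0,0],[0,0,2,0,0]]}}

```text
t: 21.0
ee_pos: [0.5476, 0.004, 0.1657]
tcp_rot: [-3.102, 0.016, 1.451]
force: [-0.1, -2.1, 9.8]
finger_gap: 0.112
```

Contact. Opening slowly and rising.

{"api": "step_arm", "payload": {"increments": [[0,0,0,0,16],[0,0,0,0,24],[0,0,0,0,40],[0,0,0,0,50],[0,0,0,0,50]]}}

```text
t: 21.62
ee_pos: [0.5476, 0.004, 0.1656]
tcp_rot: [-3.101, 0.016, 1.451]
force: [0.5, 1.0, -0.4]
finger_gap: 0.566
```

{"api": "step_arm", "payload": {"increments": [[0,0,-30,0,50],[0,0,-80,0,50],[0,0,-130,0,50],[0,0,-130,0,50]]}}

```text
t: 22.12
ee_pos: [0.5552, 0.0061, 0.2993]
tcp_rot: [-3.109, 0.015, 1.451]
force: [0.0, -0.6, -0.0]
finger_gap: 0.565
```

```bash
python3 - <<'E'
from h import *
st()
q=capture('wrist'); look(q,['middle_lid_handle','left_lid_handle','right_lid_handle','sign'],{'sign':.0635})
p=capture('top'); look(p,['sign'],{'sign':.0635}); p=capture('scene'); look(p,['middle_lid_handle','left_lid_handle','right_lid_handle','sign'],{'sign':.0635})
cv2.imwrite('pics/e.png',cv2.vconcat([cv2.resize(q['frame'],(480,300)),cv2.resize(p['frame'][130:305,180:460],(480,300))]))
E
```

```text
{'t': 22.125, 'ee_pos': [0.555, 0.006, 0.299], 'tcp_rot': [-3.109, 0.015, 1.451], 'force': [0.046, -0.636, -0.013], 'finger_gap': 0.565}
middle_lid_handle [271.2 180.2] 0.75 [0.487  0.013  0.0995]
left_lid_handle [349.1  91. ] 0.57 [0.5902 0.1026 0.0995]
right_lid_handle [345.6 260.1] 0.92 [ 0.5662 -0.1043  0.0995]
sign [321.3 171.2] 0.57 [0.5467 0.0102 0.0635]
middle_lid_handle [303.3 187.7] 0.56 [0.4819 0.02   0.0995]
left_lid_handle [341.4 201.1] 0.95 [0.6048 0.0956 0.0995]
right_lid_handle [279.3 207.7] 0.58 [ 0.5649 -0.0914  0.0995]
sign [342.3 199.7] 0.62 [0.5454 0.129  0.0635]
```

View pics/e.png

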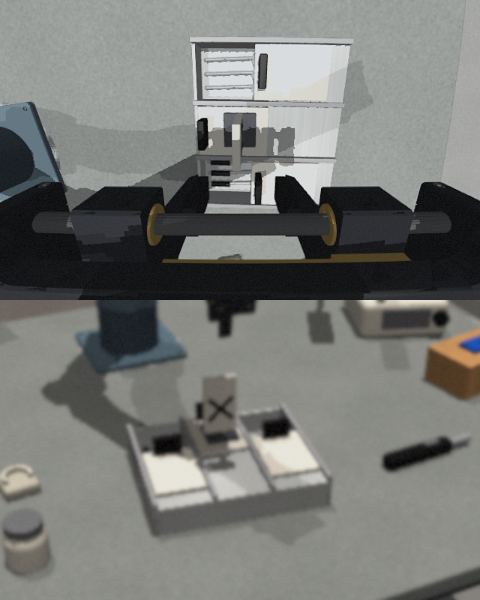

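The sign stands on the middle lid, with both outer lids back at their stops. The detections put the middle handle a few mm apart, so I'll move the arm away and check that with the top camera.

{"api": "step_arm", "payload": {"increments": [[-50,-10,-30,0,50],[-110,-30,-30,0,50],[-170,-60,-30,0,50],[-230,-90,-30,0,50],[-290,-120,-30,0,50]]}}

```text
t: 23.35
ee_pos: [0.4072, -0.2572, 0.3345]
tcp_rot: [-3.101, 0.016, 1.451]
force: [1.6, -1.0, -0.2]
finger_gap: 0.567
```

```bash
python3 - <<'E'
from h import *
st()
p=capture('top'); look(p,['left_lid_handle','middle_lid_handle','right_lid_handle','middle_lid_spot','sign','cast','jar','curing_light'],{'sign':.0635})
cv2.imwrite('pics/f.png',cv2.resize(p['frame'][110:245,245:385],None,fx=4.2,fy=4.2,interpolation=cv2.INTER_CUBIC))
E
```

```text
{'t': 23.35, 'ee_pos': [0.407, -0.257, 0.334], 'tcp_rot': [-3.101, 0.016, 1.451], 'force': [1.558, -1.013, -0.161], 'finger_gap': 0.567}
left_lid_handle [274.6 170.1] 0.83 [0.5954 0.1065 0.0995]
middle_lid_handle [311.1 212.9] 0.9 [0.4871 0.0135 0.0995]
right_lid_handle [359.4 182.9] 0.81 [ 0.5629 -0.1077  0.0995]
middle_lid_spot [317.2 193.6] 0.69 [ 0.5397 -0.0012  0.0635]
sign [313.6 193.7] 0.81 [0.5394 0.0081 0.0635]
jar [452.4 147.8] 0.56 [ 0.6737 -0.3711  0.    ]
curing_light [183.8 145.5] 0.97 [0.6812 0.3719 0.    ]
```

View pics/f.png

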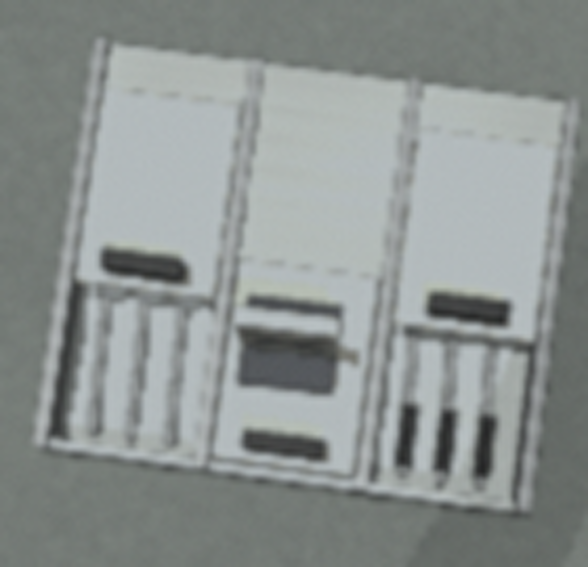

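Top view: the middle lid's edge sits at the front frame and the sign is centred and square on it; the outer lids are back. I'll measure the handle travel from dark-blob centroids.

```bash
python3 - <<'E'
from h import *
u=np.array([np.cos(.123),-np.sin(.123)])
q=[]
for i in range(2):
    p=capture('top'); g=cv2.cvtColor(p['frame'],cv2.COLOR_BGR2GRAY)
    for n,(a,b) in dict(l=(279.5,173),r=(356.5,183.3),m=(313,215.7)).items():
        y0,x0=int(b)-6,int(a)-14; c=g[y0:y0+13,x0:x0+29].astype(float); m=np.clip(110-c,0,None)
        yy,xx=np.mgrid[y0:y0+13,x0:x0+29]; P=((xx*m).sum()/m.sum(),(yy*m).sum()/m.sum())
        W=w(p,P,.0985)[:2]; print(n,np.round(P,2),W,'x\'',round((W-[.588,-.005])@u,4))
E
```

```text
l [278.99 173.12] [0.58785312 0.09530995] x' -0.0125
r [355.83 183.59] [ 0.56122678 -0.09879187] x' -0.0151
m [312.47 215.68] [0.48017544 0.01003812] x' -0.1089
l [279.   173.12] [0.58784525 0.0952774 ] x' -0.0125
r [355.82 183.59] [ 0.56123638 -0.09875351] x' -0.0151
m [312.46 215.68] [0.48017937 0.01004526] x' -0.1089
```

```bash
python3 -c "
from h import *
st();print(ctrl.job_done())"
```

```text
{'t': 23.9, 'ee_pos': [0.409, -0.255, 0.334], 'tcp_rot': [-3.101, 0.016, 1.453], 'force': [0.081, 0.417, -0.457], 'finger_gap': 0.566}
the job is handed in; nothing more can be done
None
```

The middle lid is the binding one. The sign now stands on it with the lid shut, and the left and right lids are fully open. I handed the job in at 23.9 s; it reports no verdict.

**Lids:** I tried them left, middle, right. Left and right each ran to a hard end stop (27–30 N). The middle one stopped dead about 45 mm open and slid back to its shut stop.

**Sign:** In the last pictures it stands upright and square, behind the handle. It was set down within a few mm of the middle of the free top, and the arm is clear.

**Checks that disagreed:**
- **Lid travel:** The gripped end positions put the open and shut handles 99–101 mm apart. The final top-camera measurement gave only about 94–96 mm, which I put down to perspective on the handle sides and calibration, so I left the lids as they were.
- **Sign position:** The scene camera misplaced the sign by about 12 cm. The wrist camera, top camera and arm readings all agreed, so I ignored it.
- **Bystanders:** The jar and curing light were still where they started. The finder missed the cast in the last top picture; in the last scene picture it looks unmoved, and the arm never went near it.

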